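# Sweep the loose nuts into the parts pen

### The arm

A 6-joint arm with a two-finger parallel gripper is mounted at the origin on the work surface. World frame = base frame: x ahead of the robot, y to its left, z up, the work surface at z = 0. Lengths are in m, angles in degrees, forces in N, time in s.
With the tool pointing down it reaches from about 0.325 to 0.775 m from the base axis. Payload 5.5 kg.
Tool frame: the origin (TCP) lies at the centre of the arm's flange, where the gripper is bolted on; the fingertips stand 182 mm ahead of it and the grasp point (between the pads) lies 163 mm ahead of it; z points along the fingers, y is the direction in which the jaws open and shut (so a half turn about z gives the same grasp; the last joint's range is limited). The gripper opens to 88 mm and grips with 3 to 60 N. Pads are 20 mm wide; open, the fingers measure 115 mm over their backs; the gripper's body (75 mm by 178 mm) begins 61 mm behind the grasp point.
Start: joints at [66.939, 5.22, 70.514, -0, 104.267, -3.249], TCP at [0.203, 0.564, 0.405] pointing down, gripper open.
Joint ranges: [-164.24, 164.24], [-49.07, 125.15], [9.68, 141.18], [-86.29, 266.29], [3.28, 154.24], [-151.56, 151.56]. Speed limits (degrees/s): [147.25, 147.25, 172.46, 180, 180, 180].

### API

Orientations are given as [roll, pitch, yaw] about the fixed x, y, z axes, in that order (R = Rz(yaw) Ry(pitch) Rx(roll)).
In Python, from station import r gives the robot as it stands. The module is installed in compiled form; this text tells all that it offers. Calls block until the motion is done:
- r.reach(position, orientation): joint-space move of the TCP to a pose.
- r.servo_line(position, rotation=None, speed=0.15): straight line of the TCP; rotation=None keeps the orientation; speed is the mean speed in m/s.
- r.move_joints(angles): joint-space move.
- r.let_go() and r.grab(squeeze=None): open the fingers fully, or close them until they stop; squeeze is the grip in N (None keeps the last).
- r.wait(seconds).
- r.inverse_kinematics(position, orientation): joint angles nearest the present ones, or None.
- r.sense(): the state.
- r.snapshot(name): name is "side" or "top" or "wrist"; returns a dict with "frame" (480x640x3 uint8, red, green, blue), "fx", "fy", "cx", "cy" (pixels), "R" (3x3) and "t" (3): a world point X has camera coordinates R X + t. Camera axes: x right, y down, z forward; pixel columns grow to the right and rows downward; lengths in m; the calibration is good to about 2 mm. A picture is of the moment at which its call begins. There is no depth.
A pose or a line that the arm cannot do raises r.IKError and nothing moves.
- r.hand_in(): hands the job in, once; it reports no verdict.
The state is a dict: "clock": time; "joints": joint angles; "joint_vel": joint speeds; "joint_torque": joint torques, N m; "tcp_pos": TCP position; "orientation": TCP orientation; "contact_force": force on the tool from outside, world axes, zero at the start; "torque": the same for the moment, N m; "opening": finger opening in m.
Only numpy, scipy, OpenCV 4.12 (cv2) and the standard library are available. Lean on these libraries where they do the work, as an engineer would, in place of code of your own. Each camera call takes 0.05 s, during which the arm holds its last target.

### The job

Clear the bench mat: with your fingertips, sweep the three loose steel hex nuts through the open front of the green parts pen until every nut lies flat and wholly inside it. Only push them along the mat, never take one between the fingers or lift it, and leave the bush, the bolt, the white box and the tools standing and lying where they are.

Things in the scene. Friction and masses are not known exactly. Their poses are not given: they have to be found in the camera images.
- nut1_center (a point): loose bright steel hexagon nut lying flat on the black mat: 30 mm across flats, 35 mm over corners, 16 mm tall, 65 g or so. This point is its centre, 8 mm above the mat
- nut2_center (a point): loose bright steel hexagon nut lying flat on the black mat: 30 mm across flats, 35 mm over corners, 16 mm tall, 65 g or so. This point is its centre, 8 mm above the mat
- nut3_center (a point): loose bright steel hexagon nut lying flat on the black mat: 30 mm across flats, 35 mm over corners, 16 mm tall, 65 g or so. This point is its centre, 8 mm above the mat
- pen: green parts pen screwed to the bench: three upright walls 4 mm thick, 35 mm tall, no floor or sill, so nuts slide straight in. Outside 100 (own x) by 150 mm (own y). Origin: centre of that footprint, at mat level. +x points from open front to back wall: front at x = -50 mm, inner faces: back wall x = +46, sides y = +-71 mm. A 3 mm flange runs behind to x = +66 mm
- pen_mouth (a point): centre of the pen's open front, at mat level; axes as the pen's
- bush: brass bush, a plain tube 32 mm across and 30 mm tall standing on end. Origin: centre of its underside. Leave alone
- bolt: dark steel bolt standing upright on its hexagon head (head 30 mm over corners, 11 mm thick; 16 mm shank; 60 mm tall in all). Origin: centre of its underside. Leave alone
- white_box: white plastic open-topped parts box, 100 x 130 x 55 mm (its own x, y, z), empty, not used. Origin: centre of its underside. Leave alone
- wrench_big: steel wrench 220 mm long, 7 mm thick (wider at the ends), lying flat at the left side (+y). Origin: middle of its underside. Leave alone
- wrench_small: steel wrench 160 mm long, 7 mm thick (wider at the ends), lying flat at the left side (+y). Origin: middle of its underside. Leave alone
- driver: screwdriver 200 mm long, 26 mm thick, with a dark wooden handle, lying at the right side (-y). Origin: middle of its underside. Leave alone
- index_plate: round steel plate 100 mm across with a ring of dark holes and a hub, 45 mm tall, lying at the right side (-y). Origin: middle of its underside. Leave alone

How it is judged:
By the outcome, as a careful person would: the job done as asked, in the order asked, and still so for the second after the job is handed in, with the robot touching nothing.
It also fails if it takes over 72 s, if anything falls off the work surface, if the arm or the gripper's body presses on something with over 40 N, if the wrist force passes 120 N, or if a joint passes its speed limit or range.

## Working session

There is one attempt and no reset: what is moved stays moved. The work goes in short steps, each a Python script; the robot and the scene stay as the last script left them, time stands still between calls to the robot, and variables do not carry over. Pictures are saved under pics/ and viewed, and the job is handed in when it is done.

```bash
mkdir -p pics
python3 - <<'E'
from station import r
import cv2,pickle
for n in("top","side","wrist"):
    s=r.snapshot(n); cv2.imwrite(f"pics/{n}0.png",s["frame"][:,:,::-1]); pickle.dump(s,open(f"{n}0.pkl","wb"))
    print(n,s["fx"],s["cx"],s["cy"],s["R"],s["t"])
print(r.sense())
E
```

```text
top 532.7611393228407 322.3615232998683 241.4133257234507 [[-0.0213653  -0.99975335  0.00606407]
 [-0.99019487  0.02032273 -0.13820673]
 [ 0.1380494  -0.00895744 -0.99038484]] [0.01271946 0.54133399 1.28831968]
side 569.1982860833964 319.78102192339463 235.40732067082106 [[ 0.90599807 -0.42327552 -0.00230947]
 [-0.25160607 -0.53414543 -0.80708305]
 [ 0.3403849   0.73179676 -0.59043342]] [-0.48319632  0.16147727  1.13428934]
wrist 335.43182336042815 323.65323539418597 241.94774635684615 [[ 0.3387903   0.94086107 -0.00125477]
 [ 0.90058471 -0.32390077  0.28988872]
 [ 0.27233859 -0.09934152 -0.95705954]] [-0.60022306 -0.03537916  0.39173299]
{'clock': 0.15, 'joints': array([ 6.69379565e+01,  5.25315313e+00,  7.05652045e+01,  4.01252710e-04,
        1.04266202e+02, -3.24923563e+00]), 'joint_vel': array([ 0.05608278, -0.20540862, -0.19455926, -0.14358168,  0.14300827,
        0.01664609]), 'joint_torque': array([ 2.20206108e-03, -4.47043455e+01, -4.06907165e+01,  7.00285798e-02,
        2.74272077e-02, -1.13928584e-04]), 'tcp_pos': array([0.20339485, 0.56452717, 0.40377505]), 'orientation': array([-1.79915598e+02, -5.18121789e-03,  1.60187287e+02]), 'contact_force': array([ 0.10417591, -0.47412417,  0.44501627]), 'torque': array([0.02253705, 0.04682152, 0.0220837 ]), 'opening': 0.08793105933503637}
```

View pics/top0.png

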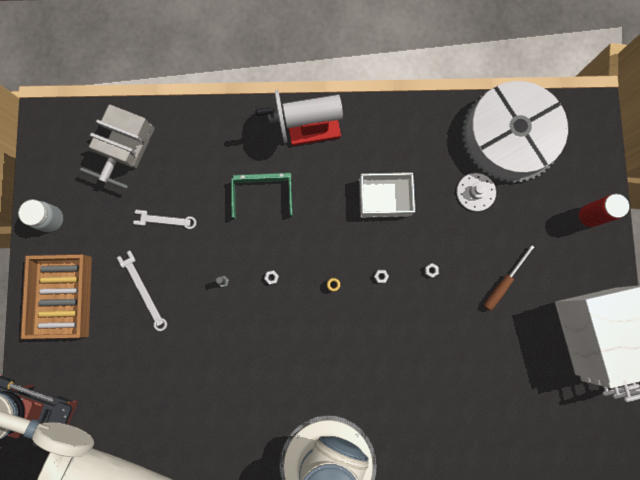

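View pics/side0.png

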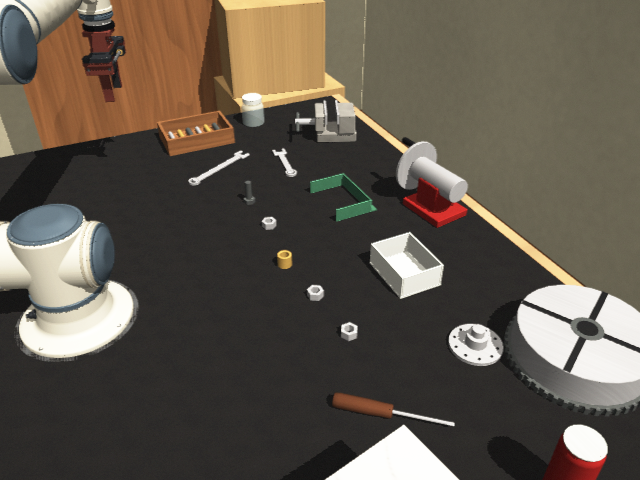

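The top picture shows nuts at about (271,278), (381,276) and (432,270). The bush is at (334,285), the bolt at (222,282), the pen mouth spans (234,216) to (291,214), and the white box is at (387,195). Next I'll refine these.

```bash
cat > h.py <<'E'
import numpy as np,cv2,pickle
def ray(s,u,v,z):
    R=np.array(s["R"]);t=np.array(s["t"]);c=-R.T@t
    d=R.T@np.array([(u-s["cx"])/s["fx"],(v-s["cy"])/s["fy"],1.]);k=(z-c[2])/d[2];return c+k*d
def proj(s,X):
    p=np.array(s["R"])@np.array(X)+np.array(s["t"]);return np.array([s["fx"]*p[0]/p[2]+s["cx"],s["fy"]*p[1]/p[2]+s["cy"]])
def blob(s,u,v,z,w=16,thr=95,out=True):
    "centre of the outer contour of the brightest blob near u,v"
    g=cv2.cvtColor(s["frame"],cv2.COLOR_RGB2GRAY);u0,v0=int(u)-w,int(v)-w
    m=(g[max(v0,0):v0+2*w,max(u0,0):u0+2*w]>thr).astype(np.uint8)
    cs,_=cv2.findContours(m,cv2.RETR_EXTERNAL,cv2.CHAIN_APPROX_NONE)
    if not cs: return None
    c=max(cs,key=cv2.contourArea);M=np.zeros_like(m);cv2.drawContours(M,[c],-1,1,-1)
    y,x=np.nonzero(M);uu,vv=x.mean()+max(u0,0),y.mean()+max(v0,0)
    return ray(s,uu,vv,z),(uu,vv),len(x)
E
python3 - <<'E'
from h import *
s=pickle.load(open("top0.pkl","rb"));q=pickle.load(open("side0.pkl","rb"))
f=lambda a:np.round(a,4)
for n,a,b,z in[("n1",(271,278),(269,223),.01),("n2",(381,276),(315,293),.01),("n3",(432,270),(349,331),.01),("bush",(334,285),(285,260),.02)]:
    for S,p in((s,a),(q,b)):
        o=blob(S,*p,z);print(n,f(o[0]),f(o[1]),o[2])
o=cv2.resize(s["frame"][160:300,205:305,::-1],None,fx=5.5,fy=4.2,interpolation=cv2.INTER_NEAREST)
o=cv2.resize(s["frame"][165:300,205:345,::-1],None,fx=5,fy=4.4,interpolation=cv2.INTER_CUBIC)
cv2.imwrite("pics/z1.png",cv2.resize(s["frame"][165:295,205:345,::-1],None,fx=4.6,fy=4.6,interpolation=cv2.INTER_CUBIC))
cv2.imwrite("pics/z2.png",cv2.resize(q["frame"][160:350,230:440,::-1],None,fx=3.1,fy=3.1,interpolation=cv2.INTER_CUBIC))
E
```

```text
n1 [0.4578 0.1321 0.01  ] [271.0577 276.9295] 156
n1 [0.4587 0.1293 0.01  ] [269.26 222.58] 150
n2 [ 0.4544 -0.1454  0.01  ] [381.2632 275.9605] 152
n2 [ 0.455  -0.1469  0.01  ] [315.5046 292.2523] 218
n3 [ 0.4672 -0.2735  0.01  ] [431.7403 269.8182] 154
n3 [ 0.4668 -0.2739  0.01  ] [348.9416 330.8521] 257
bush [ 0.436  -0.0237  0.02  ] [333.2887 284.0704] 142
bush [ 0.4352 -0.0283  0.02  ] [284.7456 258.6096] 228
```

View pics/z1.png

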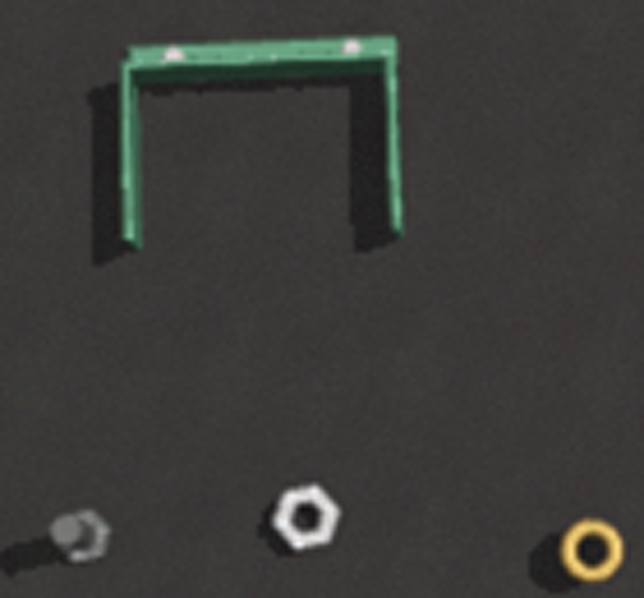

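View pics/z2.png

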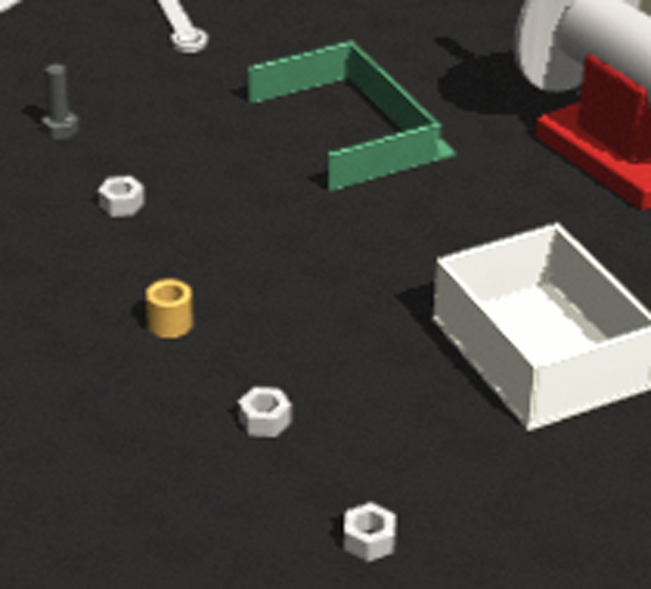

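Run:
```python
from h import *
from scipy.optimize import least_squares
s=pickle.load(open("top0.pkl","rb"));q=pickle.load(open("side0.pkl","rb"))
zs=lambda x,y:np.array([230+x/3.1,160+y/3.1])
zt=lambda x,y:np.array([205+x/4.6,165+y/4.6])
# pen pts: local -> pixel
L=[(q,(-.05,-.075,0),zs(329,188)),(q,(-.05,.075,0),zs(249,101)),(q,(-.05,-.075,.035),zs(329,152)),(q,(-.05,.075,.035),zs(249,67)),(q,(.05,-.075,.035),zs(439,125)),(q,(.05,.075,.035),zs(352,42)),
 (s,(-.05,.075,.035),zt(123,240)),(s,(-.05,-.075,.035),zt(402,230)),(s,(.05,-.075,.035),zt(397,56)),(s,(.05,.075,.035),zt(122,64))]
def W(p,l):
    c,sn=np.cos(p[2]),np.sin(p[2]);return [p[0]+c*l[0]-sn*l[1],p[1]+sn*l[0]+c*l[1],l[2]]
f=lambda p:np.concatenate([proj(S,W(p,l))-x for S,l,x in L])
o=least_squares(f,[.65,.15,0],loss="soft_l1");print(o.x[:2],np.degrees(o.x[2]));print(np.round(f(o.x).reshape(-1,2),1))
for l in[(-.05,0,0),(-.05,.071,0),(-.05,-.071,0)]:print(np.round(W(o.x,l),4))
print("bolt top view base",ray(s,*zt(88,537),.008),"side",ray(q,*zs(61,128),.0055))
# box corners: top rim
for p in[(415,217),(361,219),(360,173),(413,172)]:print("box rim",np.round(ray(s,*p,.055),3))
```

```text
[0.66033717 0.15155435] 0.7796902112172521
[[-0.6  1.4]
 [-0.6  0.3]
 [-0.4  1.1]
 [-0.8 -0.1]
 [-0.   0. ]
 [-0.1 -0.5]
 [ 0.5 -0.6]
 [-0.3 -0.4]
 [-0.3 -1.3]
 [ 0.3 -1.2]]
[0.6103 0.1509 0.    ]
[0.6094 0.2219 0.    ]
[0.6113 0.0799 0.    ]
bolt top view base [0.44828081 0.25032998 0.008     ] side [0.44947491 0.24661528 0.0055    ]
box rim [ 0.595 -0.229  0.055]
box rim [ 0.593 -0.095  0.055]
box rim [ 0.71  -0.096  0.055]
box rim [ 0.71  -0.229  0.055]
```

```bash
cat >> h.py <<'E'
from station import r
ZP=.186; ZH=.275
def pose(yaw): return [180,0,yaw]
def start(n,ang,back=.042,reach=True):
    a=np.radians(ang);d=np.array([np.cos(a),np.sin(a)]);p=np.array(n[:2])-back*d
    r.reach([*p,ZH],pose(ang)); r.servo_line([*p,ZP],speed=.12); return d
def push(tip,speed=.09):
    r.servo_line([*tip[:2],ZP],speed=speed)
def status():
    s=r.sense();print("t",round(s["clock"],2),"tcp",np.round(s["tcp_pos"],4),"F",np.round(s["contact_force"],1),"open",round(s["opening"],4))
def pic(cam,name):
    s=r.snapshot(cam);cv2.imwrite(f"pics/{name}.png",s["frame"][:,:,::-1]);pickle.dump(s,open(f"{name}.pkl","wb"));return s
E
python3 - <<'E'
from h import *
r.grab(10)
n=np.array([.458,.131]);T=np.array([.668,.188]);ang=np.degrees(np.arctan2(*(T-n)[::-1]));print(ang)
d=start(n,ang);status()
push(n-.010*d);status()   # ~15 mm of pushing
pic("wrist","w1");pic("side","s1")
E
```

```text
15.18583726220132
t 4.23 tcp [0.4178 0.1201 0.1868] F [-0.1 -0.1  0.5] open 0.0006
t 4.74 tcp [0.4484 0.1284 0.1863] F [-0.7  0.2 -0.1] open 0.0006
```

View pics/w1.png

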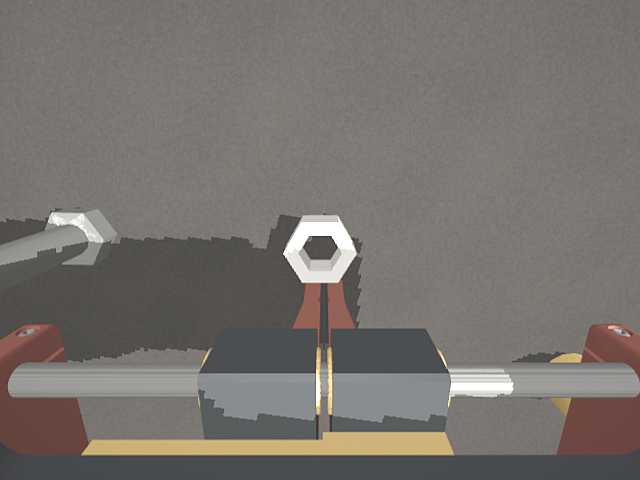

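View pics/s1.png

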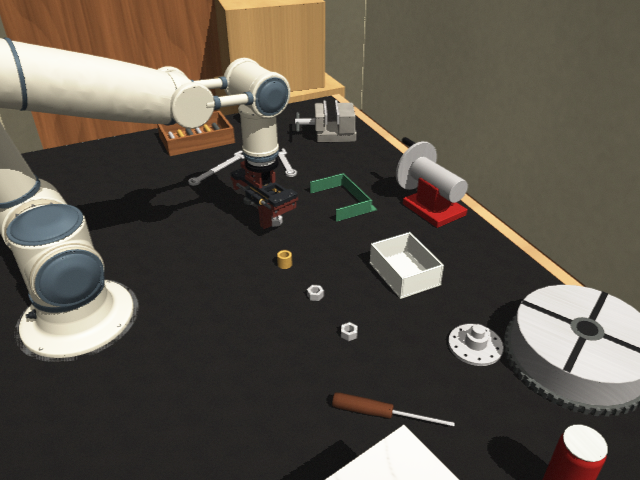

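The wrist view shows nut 1 at (320,249), flat against the closed fingers and centred on them. I'll push it on in steps and check each one.

```bash
cat >> h.py <<'E'
def nut(s=None):
    "nut in front of the fingers by the wrist camera"
    s=s or r.snapshot("wrist")
    g=s["frame"].astype(int).min(2);m=(g>165).astype(np.uint8);m[300:]=0
    n,l,st,c=cv2.connectedComponentsWithStats(m)
    b=[(i,np.hypot(c[i][0]-322,c[i][1]-240)) for i in range(1,n) if st[i][4]>600]
    if not b: return None
    i=min(b,key=lambda k:k[1])[0]
    x,y,w,h,_=st[i]
    hull=np.argwhere(l==i)[:,::-1].astype(np.int32);hh=cv2.convexHull(hull);M=cv2.moments(hh)
    return ray(s,M["m10"]/M["m00"],M["m01"]/M["m00"],.014)[:2],(x,y,w,h)
def rel(o,ang):
    p=r.sense()["tcp_pos"][:2];a=np.radians(ang);v=o[0]-p
    return np.round([v@[np.cos(a),np.sin(a)],v@[-np.sin(a),np.cos(a)]],4)
E
python3 - <<'E'
from h import *
T=np.array([.668,.188]);ang=15.186;a=np.radians(ang);d=np.array([np.cos(a),np.sin(a)])
o=nut();print(o,rel(o,ang))
for k in(.12,.06,.026):
    push(T-k*d);o=nut();print(o,rel(o,ang));status()
pic("wrist","w2")
E
```

```text
(array([0.47688994, 0.13862228]), (np.int32(283), np.int32(215), np.int32(74), np.int32(68))) [0.0306 0.0024]
(array([0.57884206, 0.16627375]), (np.int32(284), np.int32(219), np.int32(73), np.int32(68))) [0.0286 0.0024]
t 6.28 tcp [0.5519 0.1565 0.1861] F [ 0.3 -0.5 -0. ] open 0.0004
(array([0.63696881, 0.18185601]), (np.int32(284), np.int32(218), np.int32(73), np.int32(67))) [0.0288 0.0022]
t 7.15 tcp [0.6098 0.1722 0.1859] F [ 0.1 -0.8  0.3] open 0.0005
(array([0.67021379, 0.19079401]), (np.int32(284), np.int32(217), np.int32(73), np.int32(67))) [0.0293 0.0021]
t 7.72 tcp [0.6425 0.1811 0.1859] F [-1.  -0.3 -0.6] open 0.0003
```

View pics/w2.png

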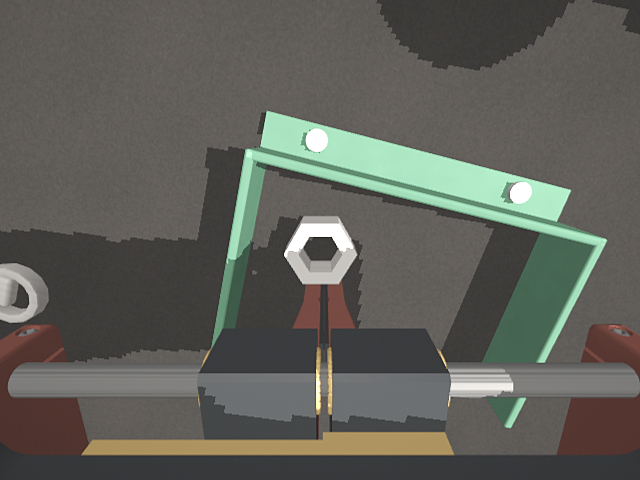

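Nut 1 is in the pen at about (0.668,0.188), with a clear gap to both the left and back walls. Nut 2 is next, starting with the sideways leg.

```bash
cat >> h.py <<'E'
def off(ang,b=.03):
    a=np.radians(ang);p=r.sense()["tcp_pos"]
    q=[p[0]-b*np.cos(a),p[1]-b*np.sin(a)]
    r.servo_line([*q,ZP],speed=.12);r.servo_line([*q,ZH],speed=.2)
E
python3 - <<'E'
from h import *
off(15.186)
n=np.array([.4547,-.146]);T=np.array([.530,.118]);ang=np.degrees(np.arctan2(*(T-n)[::-1]));print(ang)
d=start(n,ang);status()
L=np.linalg.norm(T-n)
for k in(.02,.14,L-.026):
    push(n+k*d,.1);o=nut();print(o,rel(o,ang));status()
pic("wrist","w3")
E
```

```text
74.08040525892712
t 11.18 tcp [ 0.4435 -0.1865  0.1868] F [ 0.2 -0.5 -0.2] open 0.0007
(array([ 0.46298518, -0.0963829 ]), (np.int32(275), np.int32(216), np.int32(73), np.int32(68))) [0.0303 0.0057]
t 11.99 tcp [ 0.4601 -0.1271  0.186 ] F [ 0.1 -0.2  0.3] open 0.0002
(array([0.49550223, 0.01791728]), (np.int32(275), np.int32(218), np.int32(73), np.int32(68))) [0.0292 0.0058]
t 13.39 tcp [ 0.493  -0.0118  0.186 ] F [-0.2 -0.1 -0.7] open 0.0003
(array([0.52505182, 0.12249871]), (np.int32(274), np.int32(217), np.int32(73), np.int32(69))) [0.0294 0.0061]
t 14.68 tcp [0.5228 0.0925 0.1859] F [-0.7  0.1 -0. ] open 0.0003
```

View pics/w3.png

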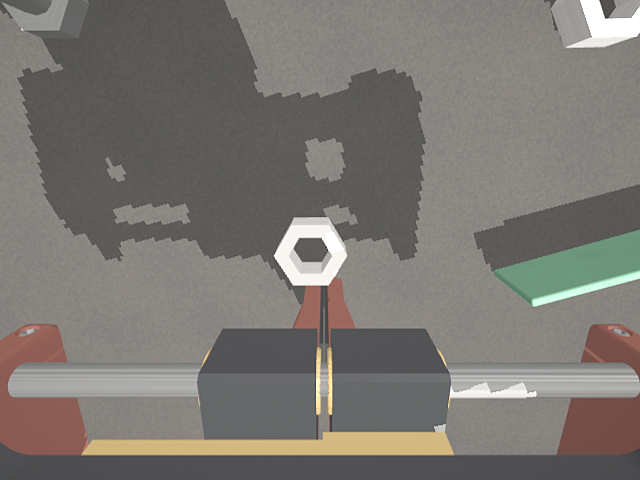

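Run:
```python
from h import *
off(74.08)
n=np.array([.526,.1175]);T=np.array([.668,.146]);ang=np.degrees(np.arctan2(*(T-n)[::-1]));print(ang)
d=start(n,ang);o=nut();print(o,rel(o,ang))
L=np.linalg.norm(T-n)
for k in(.0,L-.026):
    push(n+k*d,.09);o=nut();print(o,rel(o,ang));status()
pic("wrist","w4")
off(ang)
# nut 3
n=np.array([.467,-.2737]);T=np.array([.530,.075]);ang=np.degrees(np.arctan2(*(T-n)[::-1]));print(ang)
d=start(n,ang);L=np.linalg.norm(T-n)
for k in(.02,.2,L-.026):
    push(n+k*d,.11);o=nut();print(o,rel(o,ang));status()
pic("wrist","w5")
```

```text
11.348724465055014
(array([0.52518187, 0.12157305]), (np.int32(279), np.int32(191), np.int32(75), np.int32(70))) [0.0416 0.0042]
(array([0.55457107, 0.12662242]), (np.int32(282), np.int32(216), np.int32(73), np.int32(68))) [0.0301 0.0033]
t 18.43 tcp [0.5257 0.1175 0.1859] F [-0.1 -0.7  0.2] open 0.0002
(array([0.66946679, 0.14961387]), (np.int32(282), np.int32(220), np.int32(73), np.int32(66))) [0.0284 0.0033]
t 19.94 tcp [0.6422 0.1408 0.1861] F [-0.3  0.3 -0.2] open 0.0005
79.7587881643968
(array([ 0.47791643, -0.22449991]), (np.int32(291), np.int32(215), np.int32(74), np.int32(69))) [ 0.0306 -0.002 ]
t 24.4 tcp [ 0.4705 -0.2543  0.1861] F [-1.  -0.3 -0.1] open 0.0009
(array([ 0.50962813, -0.04943381]), (np.int32(291), np.int32(219), np.int32(73), np.int32(68))) [ 0.0287 -0.0021]
t 26.23 tcp [ 0.5025 -0.0773  0.186 ] F [ 0.1 -0.2  0.5] open 0.0005
(array([0.5323914 , 0.07742395]), (np.int32(291), np.int32(218), np.int32(73), np.int32(68))) [ 0.0293 -0.0018]
t 27.6 tcp [0.5254 0.0489 0.186 ] F [-0.2 -0.6  0.4] open 0.0006
```

View pics/w4.png

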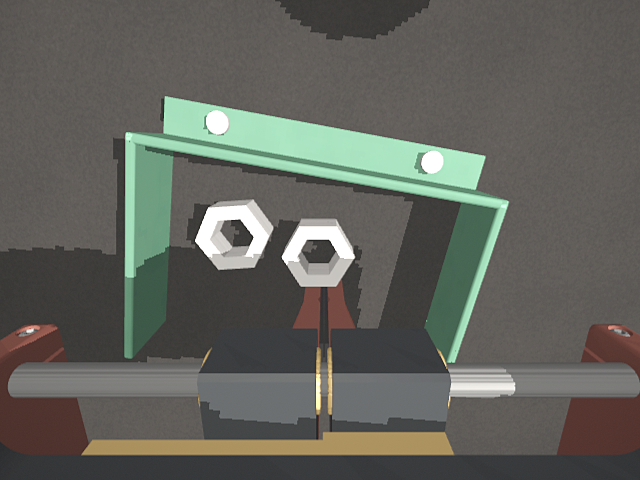

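View pics/w5.png

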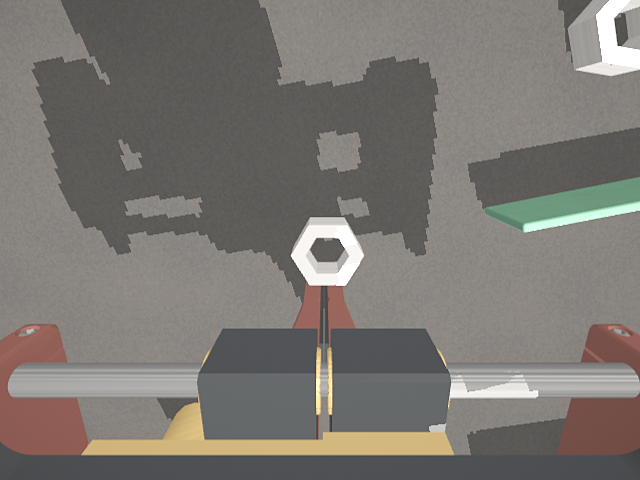

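Nut 3 is at about (0.534,0.073). Pushing it straight in from there would clip the right wall end, so I'll carry on sideways to y≈0.104 first.

Run:
```python
from h import *
a=np.radians(79.76);d=np.array([np.cos(a),np.sin(a)])
p=r.sense()["tcp_pos"][:2];push(p+.031*d,.08)
p=r.sense()["tcp_pos"][:2]
o=nut();print(rel(o,79.76))
n=p+.025*d+(-.004)*np.array([-d[1],d[0]]);print("nut3",n)
off(79.76)
T=np.array([.664,.1055]);ang=np.degrees(np.arctan2(*(T-n)[::-1]));print(ang)
d=start(n,ang);L=np.linalg.norm(T-n)
for k in(.0,L-.075):
    push(n+k*d,.09);o=nut();print(o,rel(o,ang));status()
pic("wrist","w6")
```

```text
[ 0.0302 -0.0017]
nut3 [0.53925771 0.10389372]
0.7377468203651458
(array([0.56913993, 0.10322039]), (np.int32(291), np.int32(215), np.int32(74), np.int32(69))) [ 0.0301 -0.0011]
t 32.12 tcp [0.539  0.1039 0.186 ] F [-0.4 -0.1 -0.1] open 0.0007
(array([0.61740215, 0.10384786]), (np.int32(292), np.int32(217), np.int32(73), np.int32(68))) [ 0.0288 -0.0011]
t 32.87 tcp [0.5886 0.1046 0.1859] F [-0.4 -0.2  0.2] open 0.0009
```

View pics/w6.png

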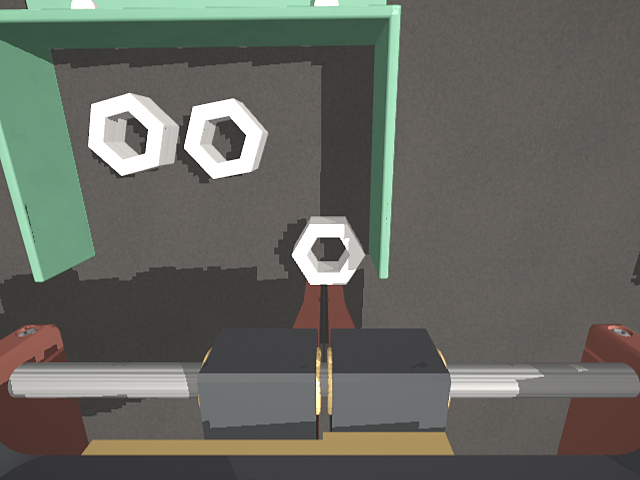

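Nut 3 is entering the mouth with only about 3 mm to the right wall. I'll bear slightly left for the rest of the push.

Run:
```python
from h import *
p=r.sense()["tcp_pos"][:2]
push(p+[.020,.003],.06);o=nut();print(o,rel(o,.74));status()
push(p+[.045,.005],.06);o=nut();print(o,rel(o,.74));status()
pic("wrist","w7")
off(.74)
status()
s=pic("wrist","w8")
r.reach([.40,-.1,.33],pose(0))
pic("side","s8");s=pic("top","t8");status()
cv2.imwrite("pics/t8z.png",cv2.resize(s["frame"][160:300,205:345,::-1],None,fx=4.2,fy=4.2,interpolation=cv2.INTER_CUBIC))
```

```text
(array([0.63716717, 0.10664482]), (np.int32(292), np.int32(218), np.int32(73), np.int32(68))) [ 0.0286 -0.0013]
t 33.45 tcp [0.6085 0.1076 0.1859] F [ 0.1 -0.1  0.2] open 0.0006
(array([0.66221244, 0.10846854]), (np.int32(292), np.int32(218), np.int32(73), np.int32(68))) [ 0.0287 -0.0015]
t 34.07 tcp [0.6335 0.1096 0.1859] F [-0.8  0.2  0.6] open 0.0004
t 35.11 tcp [0.6036 0.1091 0.2742] F [-1.  -0.7 -0.1] open 0.0009
t 36.4 tcp [ 0.4007 -0.0995  0.3296] F [0.5 0.6 0.1] open 0.0008
```

View pics/w8.png

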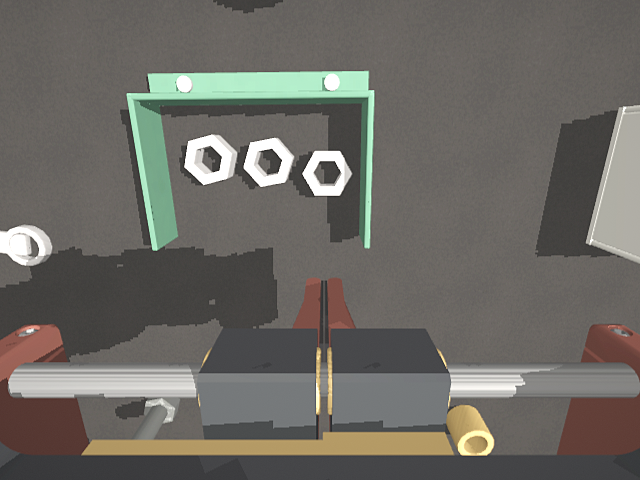

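View pics/t8.png

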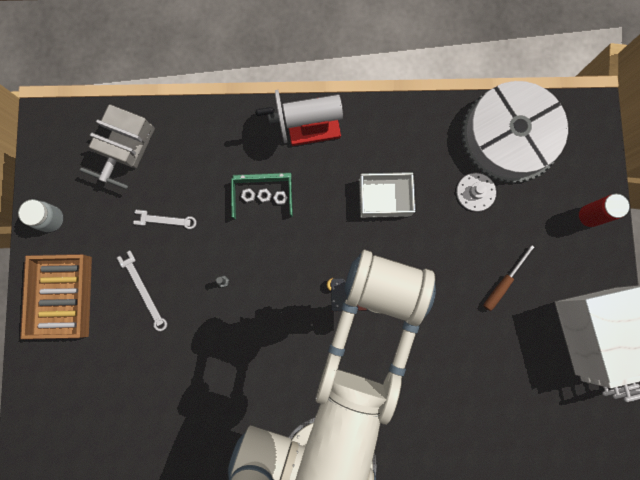

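View pics/s8.png

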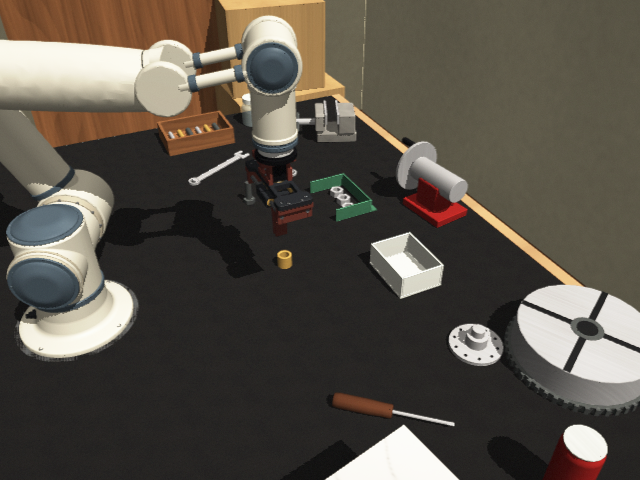

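The top view shows the three nuts flat in the pen at (249,195), (264,195) and (280,198). The pen mouth is at row 216, and the bolt (222,282), box and tools haven't moved. I'll check the nut positions in figures and the bush in the side view, then hand in.

Run:
```python
from h import *
s=pickle.load(open("t8.pkl","rb"));q=pickle.load(open("s8.pkl","rb"));q0=pickle.load(open("side0.pkl","rb"))
for p in[(249,195),(264,195),(280,198)]:
    o=blob(s,*p,.01,w=8,thr=130);print(np.round(o[0],4),o[2])
print("bush",np.round(blob(q0,285,260,.02)[0],4),np.round(blob(q,285,260,.02,w=12)[0],4))
r.hand_in();status()
```

```text
[0.6704 0.1903 0.01  ] 128
[0.6693 0.149  0.01  ] 129
[0.6623 0.1081 0.01  ] 123
bush [ 0.4352 -0.0283  0.02  ] [ 0.4357 -0.0279  0.02  ]
the job is handed in; nothing more can be done
the job is handed in; nothing more can be done
```

All three nuts are inside the green pen and the job is handed in, at about 36.4 s on the robot clock against the 72 s limit. I pushed each nut along the mat with the closed fingertips, straight into the pen for nut 1 and in two legs for nuts 2 and 3. No nut was gripped or lifted.

- **Nut positions:** the last top view puts the centres at about (0.670, 0.190), (0.669, 0.149) and (0.662, 0.108). The pen's inside runs from about x = 0.61 to 0.706 and y = 0.08 to 0.222, so even the tightest nut, nut 3, has about 10 mm to the right wall. All three look flat in the wrist and top views.
- **Everything else:** the bush measures within 1 mm of where it started. The bolt, white box and tools look unmoved by eye in the top and side views; I did not measure them again.
- **Forces:** the wrist force was about 1 N at every point I checked, all between moves.
- **Disagreement between cameras:** in use, the wrist camera placed each nut about 4 mm further forward and up to about 2 mm to the side of where finger contact put it. I corrected for this, and the margins in the pen are larger than the error.
- **Close call:** nut 3 had only about 3 mm to the right wall as it entered, so I steered it slightly left. I saw no sign that it touched the wall.

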